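# Pack the ship's sample tray for the cold store

## Task

Pack the grey tray: stand each of the three sample jars that have a coloured disc on the blue cap upright in the pocket with the pad of the same colour, and slide the orange lashing hook along its track to the open end, lift it off there and stand it upright on its foot in the tray's long bay. Leave the two look-alikes, the plain blue-capped jar and the white-capped jar, standing where they are.

Things in the scene. Friction and masses are not known exactly. Their poses are not given: they have to be found in the camera images.
- jar_yellow_mid (a point): closed sample jar, round, standing upright, 90 mm tall: off-white body 54 mm across and 62 mm tall, a slightly narrower neck, then a blue screw cap 52 mm across and 22 mm tall; mass 0.13 to 0.24 kg. This point is the centre of the jar, 45 mm above its underside, z up along its axis. Marked with a yellow disc 36 mm across on top of the cap.
- jar_red_mid (a point): closed sample jar, round, standing upright, 90 mm tall: off-white body 54 mm across and 62 mm tall, a slightly narrower neck, then a blue screw cap 52 mm across and 22 mm tall; mass 0.13 to 0.24 kg. This point is the centre of the jar, 45 mm above its underside, z up along its axis. Marked with a red disc 36 mm across on top of the cap.
- jar_green_mid (a point): closed sample jar, round, standing upright, 90 mm tall: off-white body 54 mm across and 62 mm tall, a slightly narrower neck, then a blue screw cap 52 mm across and 22 mm tall; mass 0.13 to 0.24 kg. This point is the centre of the jar, 45 mm above its underside, z up along its axis. Marked with a green disc 36 mm across on top of the cap.
- jar_plain_mid (a point): closed sample jar, round, standing upright, 90 mm tall: off-white body 54 mm across and 62 mm tall, a slightly narrower neck, then a blue screw cap 52 mm across and 22 mm tall; mass 0.13 to 0.24 kg. This point is the centre of the jar, 45 mm above its underside, z up along its axis. No disc on the cap: a look-alike that stays where it is.
- jar_white_mid (a point): closed sample jar, round, standing upright, 90 mm tall: off-white body 54 mm across and 62 mm tall, a slightly narrower neck, then a white screw cap 52 mm across and 22 mm tall; mass 0.13 to 0.24 kg. This point is the centre of the jar, 45 mm above its underside, z up along its axis. No disc: a look-alike that stays where it is.
- hook_grip (a point): orange lashing hook, captive in the T-track, 70 mm tall, 0.14 kg. Point: centre of its grip block (32 x 16 x 40 mm in x, y, z), 50 mm above its underside, 54 mm above the table; x along the track to the open end, z up. Under it a dark neck and a foot 56 x 30 x 6 mm; a steel hook juts 36 mm to -x, up to 6 mm above the point. Low friction; play 3 mm each way sideways, 3 mm up.
- track: aluminium T-track fixed on the table, 240 mm long (x), 46 wide, 16 high; origin at the centre of its underside, x towards the open end. Lips with a 16 mm slot hold the hook down from x = -120 (black stop) to +50 mm; from there to +120 is only the 4 mm base plate. The hook lifts off once its centre is past x = +78 mm; at +90 mm it still stands on the plate.
- pad_yellow: thin flat yellow square, 60 x 60 x 2 mm, fixed on the floor of one of the tray's three pockets, at the pocket's centre; origin at the centre of its underside, which is 4 mm above the table, so a jar stands on it at 6 mm above the table. Place for the jar with the yellow disc.
- pad_red: thin flat red square, 60 x 60 x 2 mm, fixed on the floor of one of the tray's three pockets, at the pocket's centre; origin at the centre of its underside, which is 4 mm above the table, so a jar stands on it at 6 mm above the table. Place for the jar with the red disc.
- tray: grey tray fixed on the table, 163 (x) x 224 mm (y), floor 4 thick, walls 5 thick, 20 high; origin: centre of underside. Long bay for the hook at -x: inner 80 x 214, centre x -36.5, y 0. Three pockets for jars at +x: inner 68 x 68, centres x +42.5, y -73, 0, +73. Each holds a yellow, red or green pad, in any order; the green pad (like the others) is in the pocket with neither yellow nor red.

How it is judged:
By the outcome, as a careful person would: the job done as asked, in the order asked, and still so for the second after the job is handed in, with the robot touching nothing.
It also fails if it takes over 102 s, if anything falls off the work surface, if the arm or the gripper's body presses on something with over 40 N, if the wrist force passes 120 N, or if a joint passes its speed limit or range.

## Robot

A 6-joint arm with a two-finger parallel gripper is mounted at the origin on the work surface. World frame = base frame: x ahead of the robot, y to its left, z up, the work surface at z = 0. Lengths are in mm, angles in degrees, forces in N, time in s.
With the tool pointing down it reaches from about 300 to 825 mm from the base axis. Payload 5.4 kg.
Tool frame: the origin (TCP) lies on the mounting face of the last link; the fingertips stand 190 mm ahead of it and the grasp point (between the pads) lies 171 mm ahead of it; z points along the fingers, y is the direction in which the jaws open and shut (so a half turn about z gives the same grasp; the last joint's range is limited). The gripper opens to 92 mm and grips with 3 to 60 N. Pads are 20 mm wide; open, the fingers measure 128 mm over their backs; the gripper's body (75 mm by 189 mm) begins 69 mm behind the grasp point.
Start: joints at [-86.465, 9.076, 91.501, -0, 79.423, -12.038], TCP at [154.344, -553.882, 404.701] pointing down, gripper open.
Joint ranges: [-166.64, 166.64], [-54.1, 131.32], [10.49, 154.53], [-73.88, 253.88], [9.74, 151.15], [-171.62, 171.62]. Speed limits (degrees/s): [147.25, 147.25, 180, 180, 180, 180].

## Interface

Orientations are given as [roll, pitch, yaw] about the fixed x, y, z axes, in that order (R = Rz(yaw) Ry(pitch) Rx(roll)).
In Python, from cell import env gives the robot as it stands.
- The arm moves only by the tool send_rows, never from a script. Its argument "rows" is text: rows parted by semicolons, each of 5 numbers parted by spaces: the shift along the tool's x, y, z scaled (see below), then the turn about the tool's z scaled (see below), then the opening in per cent of the stroke, from 0 (shut) to 100 (fully open). In form: tx ty tz turn jaw; .... A call has 1 to 20 rows; each row shifts and turns the commanded pose from where the row before left it, along the tool's axes as they then stand; what a row does not reach is not made up. The controller multiplies each number of a shift by 0.04 m and each number of a turn by 0.08 rad. A row lasts 1/8 s, in which the tool goes at most 62.5 mm and 10.7 degrees, less where a joint would pass 70% of its speed; a pose out of reach is approached as far as the arm can. A call with a number of a shift or a turn outside -1 to 1 is refused whole. A call with a gripper value outside its range is refused whole. The fingers move at their own pace and stop on an object; the grip force is fixed at half the most. Time passes only in rows, so rows that do not move let the fingers close. It gives the time, the measured TCP pose, the force and the opening at its end, in the units of the state.
- env.state(): the state, without advancing time (a new reading comes with each control period).
- env.camera(name): name is "scene" or "top"; returns the picture (384x512x3 uint8, red, green, blue); there is no depth.
- env.calibration(name): a dict with "fx", "fy", "cx", "cy" (pixels), "distortion" ([k1, k2, p1, p2, k3] as OpenCV has them; the pictures are not rectified), "world_to_cam" (4x4, takes a point from world to camera coordinates). Camera axes: x right, y down, z forward; pixel columns grow to the right and rows downward; lengths in mm; the calibration is good to about 2 mm. A picture is of the moment at which its call begins. calibration takes no time and is no camera call.
- env.close_job(): hands the job in, once; it reports no verdict.
Trained networks look in the newest picture that a camera, given by its name, has taken for a name from the list of things; names that differ only in an ending like _2 or _b are one class to them, and where a whole thing is asked for, a point or a joint stands for the part that bears it (a point fixed in the world has none). Each returns a list of dicts, best first, with "score" (0 to 1); they miss things now and then, are a little off and sometimes report something else, mostly with a low value. They report only what shows in the picture. A call takes as long as a camera call.
- env.recognise(camera, name): "point" ([x, y, z] in mm, in the coordinates of the camera as it stood for that picture, good to about 4 mm: the middle of the surface that is visible of it).
- env.outline_of(camera, name): "mask" (384x512 bool, what is visible of it).
The state is a dict: "time_s": time; "q": joint angles; "joint_vel": joint speeds; "joint_efforts": joint torques, N m; "tcp_pos": TCP position; "ee_rot": TCP orientation; "contact_force": force on the tool from outside, world axes, zero at the start; "ft_torque": the same for the moment, N m; "grip_width": finger opening in mm.
Only numpy, scipy, OpenCV 4.12 (cv2) and the standard library are available. Lean on these libraries where they do the work, as an engineer would, in place of code of your own. Each camera call takes 0.05 s, during which the arm holds its last target. There are 200 camera calls.

## Working session

There is one attempt and no reset: what is moved stays moved. The work goes in short steps, Python scripts to look and compute and a tool call to move; the robot and the scene stay as the last step left them, time stands still between calls to the robot, and variables do not carry over. Pictures are saved under pics/ and viewed, about 12 in all and at most 16, crops included, and the job is handed in when it is done.

Besides the shell and the picture viewer there is one more tool, called after "Emit:" by a JSON object that holds its "name" and its "arguments". send_rows: Moves the arm, as the interface text tells. Its arguments: {"type":"object","properties":{"rows":{"type":"string"}},"required":["rows"]}

```bash
mkdir -p pics; ls
python3 - <<'E'
from cell import env
import cv2,json
print(env.state())
for c in("scene","top"):
    im=env.camera(c); cv2.imwrite(f"pics/{c}0.png",im[:,:,::-1]); print(c,env.calibration(c))
E
```

```text
pics
{'time_s': 0.0, 'q': array([-8.64665502e+01,  9.11143019e+00,  9.15717456e+01, -7.93607747e-04,
        7.94234068e+01, -1.20358152e+01]), 'joint_vel': array([-0.00380813,  0.01175709, -0.01321811, -0.0489279 ,  0.01128472,
       -0.07040629]), 'joint_efforts': array([ 7.76203360e-04, -3.85567868e+01, -3.22110093e+01,  7.01351068e-02,
        3.77965090e-02, -1.41033256e-04]), 'tcp_pos': array([ 154.31156728, -553.61552188,  403.73430265]), 'ee_rot': array([-1.79895598e+02, -2.14622067e-02,  1.55693918e+01]), 'contact_force': array([-0.86028933, -0.25514161, -0.36400334]), 'ft_torque': array([-0.01305032,  0.01752306,  0.01888127]), 'grip_width': 91.95996042211239}
scene {'fx': 497.08134458583885, 'fy': 497.08134458583885, 'cx': 257.305768337612, 'cy': 193.83716021497963, 'distortion': array([-0.03186944,  0.        ,  0.        ,  0.        ,  0.        ]), 'world_to_cam': array([[ 7.60636881e-01,  6.48983836e-01, -1.58592291e-02,
        -4.22307080e+02],
       [ 4.16639215e-01, -5.06762154e-01, -7.54721063e-01,
        -1.90024725e+02],
       [-4.97838628e-01,  5.67461099e-01, -6.55854101e-01,
         1.47036444e+03],
       [ 0.00000000e+00,  0.00000000e+00,  0.00000000e+00,
         1.00000000e+00]])}
top {'fx': 402.119188645851, 'fy': 402.119188645851, 'cx': 252.37571666372648, 'cy': 186.99710730581035, 'distortion': array([-0.05282987,  0.        ,  0.        ,  0.        ,  0.        ]), 'world_to_cam': array([[ 1.34880706e-02, -9.99880884e-01, -7.50263450e-03,
         2.88682539e+01],
       [-9.82770419e-01, -1.18732397e-02, -1.84448718e-01,
         5.47365177e+02],
       [ 1.84337666e-01,  9.86122458e-03, -9.82813503e-01,
         9.66400738e+02],
       [ 0.00000000e+00,  0.00000000e+00,  0.00000000e+00,
         1.00000000e+00]])}
```

View pics/scene0.png

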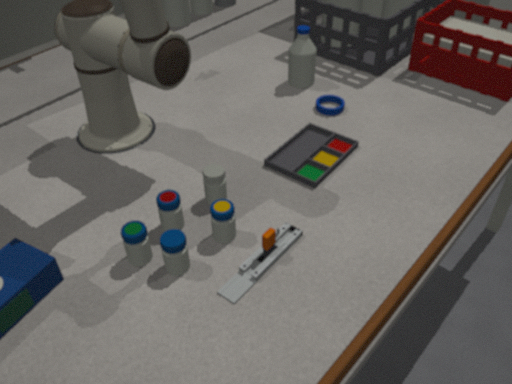

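View pics/top0.png

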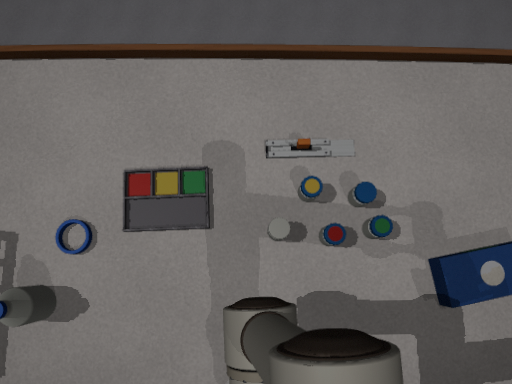

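Run:
```python
from cell import env
import cv2,numpy as np
np.set_printoptions(precision=1,suppress=True)
for c in("top","scene"):
    T=np.linalg.inv(env.calibration(c)["world_to_cam"])
    env.camera(c)
    for n in "jar_yellow_mid jar_red_mid jar_green_mid jar_plain_mid jar_white_mid hook_grip track pad_yellow pad_red tray".split():
        for r in env.recognise(c,n)[:3]:
            print(c,n,round(r["score"],2),(T@np.r_[r["point"],1])[:3])
```

```text
top jar_yellow_mid 0.67 [ 538.3 -106.4   89.5]
top jar_red_mid 0.68 [ 426.1 -159.7   94.5]
top jar_green_mid 0.59 [ 453.  -269.7   90.9]
top jar_plain_mid 0.68 [ 527.1 -231.5   90.5]
top jar_white_mid 0.73 [439.7 -30.9  90.3]
top hook_grip 0.65 [438.8 -27.3  91.8]
top hook_grip 0.58 [656.7 -92.6  54.4]
top track 0.9 [ 662.4 -129.1    3.2]
top pad_yellow 0.62 [566.9 268.6   8.2]
top pad_red 0.92 [561.1 336.5   5. ]
top tray 0.94 [498.1 263.4   6.9]
scene jar_yellow_mid 0.86 [ 561.  -126.2   62.9]
scene jar_red_mid 0.83 [ 450.4 -176.4   63.1]
scene jar_green_mid 0.7 [ 467.8 -282.9   64.2]
scene jar_green_mid 0.16 [678.3 -99.6  50.1]
scene jar_plain_mid 0.63 [ 549.7 -254.4   57.8]
scene jar_white_mid 0.67 [464.4 -42.4  65.1]
scene hook_grip 0.97 [ 674.9 -100.5   48.9]
scene track 0.58 [ 670.7 -138.     3.4]
scene pad_yellow 0.68 [566.1 271.9  10.5]
scene pad_red 0.74 [562.7 345.4   6.7]
scene tray 0.94 [509.8 257.8   6.9]
```

```bash
cat > h.py <<'E'
from cell import env
import cv2,numpy as np
np.set_printoptions(precision=1,suppress=True)
def ray(c,uv,z):
    k=env.calibration(c);K=np.array([[k["fx"],0,k["cx"]],[0,k["fy"],k["cy"]],[0,0,1]])
    n=cv2.undistortPoints(np.array(uv,float).reshape(-1,1,2),K,k["distortion"]).reshape(-1,2)
    T=np.linalg.inv(k["world_to_cam"]);d=np.c_[n,np.ones(len(n))]@T[:3,:3].T;o=T[:3,3]
    return (o+d*((z-o[2])/d[:,2])[:,None])[:,:2]
def blobs(im,col):
    h=cv2.cvtColor(im,cv2.COLOR_RGB2HSV);H,S,V=cv2.split(h)
    r={"red":((H<6)|(H>172)),"yellow":(H>18)&(H<32),"green":(H>45)&(H<85),"blue":(H>98)&(H<125),"orange":(H>7)&(H<17)}[col]
    m=(r&(S>130)&(V>70)).astype(np.uint8)
    n,l,st,ce=cv2.connectedComponentsWithStats(m)
    return [(st[i,4],ce[i],l==i) for i in range(1,n) if st[i,4]>25]
def z_of(a,c): pass
E
python3 - <<'E'
from h import *
for c in("top","scene"):
    im=env.camera(c)
    for col in("red","yellow","green","blue","orange"):
        for a,ce,m in blobs(im,col):
            if a<900: print(c,col,a,ce,"z90",ray(c,ce,90)[0],"z6",ray(c,ce,6)[0],"z74",ray(c,ce,74)[0])
t=env.camera("top"); cv2.imwrite("pics/t1.png",cv2.resize(t[120:260,110:410,::-1],(800,373),interpolation=cv2.INTER_CUBIC))
s=env.camera("scene"); cv2.imwrite("pics/s1.png",cv2.resize(s[190:310,200:320,::-1],(600,600),interpolation=cv2.INTER_CUBIC))
E
```

```text
top red 472 [139.3 184.2] z90 [543.1 312.6] z6 [559.2 337.7] z74 [546.2 317.4]
top red 163 [334.9 233.4] z90 [ 429.6 -162.7] z6 [ 435.7 -179.1] z74 [ 430.8 -165.8]
top yellow 491 [166.4 183.2] z90 [546.5 245.9] z6 [562.9 265.1] z74 [549.6 249.5]
top yellow 152 [311.6 185.6] z90 [ 544.9 -108.7] z6 [ 561.1 -120.4] z74 [ 548.  -110.9]
top green 438 [194.1 181.8] z90 [550.9 178. ] z6 [567.6 191.3] z74 [554.1 180.5]
top green 151 [382.  225.5] z90 [ 449.5 -276.4] z6 [ 457.3 -302.8] z74 [ 451.  -281.4]
top blue 124 [311.1 186.3] z90 [ 543.  -107.4] z6 [ 559. -119.] z74 [ 546.  -109.6]
top blue 326 [365.9 191.5] z90 [ 531.8 -240.6] z6 [ 546.9 -263.9] z74 [ 534.7 -245. ]
top blue 140 [381.7 225.7] z90 [ 449.1 -275.8] z6 [ 457.  -302.2] z74 [ 450.6 -280.8]
top blue 284 [ 72.1 236.4] z90 [413.1 468.8] z6 [417.8 507.5] z74 [414.  476.2]
top blue 118 [334.2 233.4] z90 [ 429.5 -161. ] z6 [ 435.6 -177.4] z74 [ 430.6 -164.2]
top blue 832 [495.5 260.2] z90 [ 368.5 -548.4] z6 [ 369.2 -598.6] z74 [ 368.6 -557.9]
top blue 80 [483.2 286.6] z90 [ 306.8 -513.1] z6 [ 302.2 -560.2] z74 [ 305.9 -522.1]
top b
[... 1399 characters left out ...]
617.4 125.6]
scene green 150 [132.6 228.2] z90 [ 453.4 -277. ] z6 [ 374.6 -232.9] z74 [ 438.4 -268.6]
scene blue 75 [303.   27.9] z90 [116.6 770.9] z6 [ -1.2 936.5] z74 [ 94.2 802.5]
scene blue 221 [329.8 104.3] z90 [491.5 389.4] z6 [417.1 510.7] z74 [477.3 412.5]
scene blue 73 [167.7 200.9] z90 [ 445.8 -173. ] z6 [ 366.2 -116.9] z74 [ 430.7 -162.3]
scene blue 95 [221.3 210. ] z90 [ 557.3 -119.3] z6 [490.6 -57. ] z74 [ 544.6 -107.5]
scene blue 106 [134.  232.2] z90 [ 464.8 -282.3] z6 [ 387.3 -238.9] z74 [ 450.  -274.1]
scene blue 362 [172.1 238.3] z90 [ 538.3 -243.9] z6 [ 469.4 -196. ] z74 [ 525.2 -234.8]
scene orange 204 [268.4 238.4] z90 [ 688.7 -119.8] z6 [637.3 -57.5] z74 [ 678.9 -107.9]
```

View pics/t1.png

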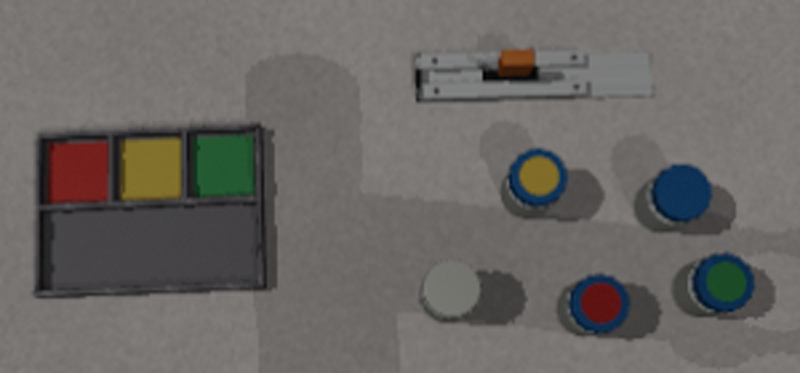

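View pics/s1.png

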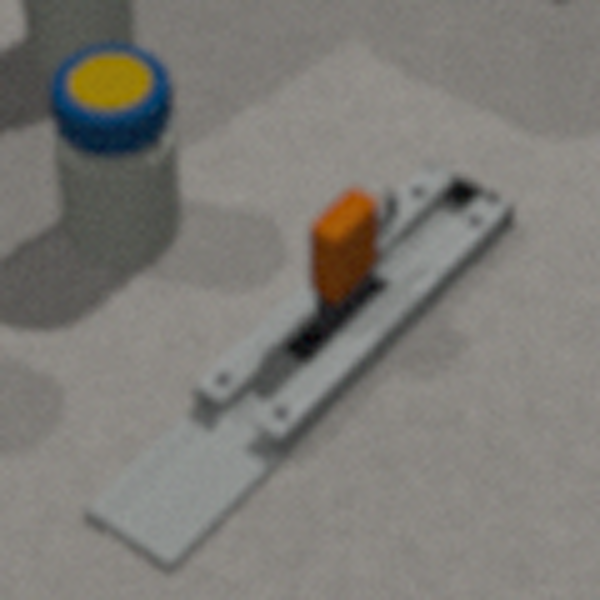

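The scene view shows the five jars, the tray (red, yellow and green pads running from left to right in the top view at about (139,184), (166,183), (194,182)) and the track with its open end to the right (-y). The orange hook is near mid-track at top pixel (303,141).

Run:
```python
from h import *
s=lambda x,y:(200+x/5,190+y/5); t=lambda x,y:(110+x/2.667,120+y/2.667)
print("scene open z4",ray("scene",[s(92,517),s(172,570)],4),"closed z16",ray("scene",[s(440,170),s(513,212)],16))
print("lip ends z16",ray("scene",[s(200,385),s(275,437)],16))
print("top open z4",ray("top",[t(653,55),t(653,96)],4),"closed z16",ray("top",[t(416,54),t(417,100)],16))
print("hook top z74 scene",ray("scene",[s(356,189),s(376,202),s(312,232),s(334,244)],74))
print("hook top",ray("top",[t(500,50),t(534,50)],74))
```

```text
scene open z4 [[ 656.  -239.5]
 [ 698.6 -238. ]] closed z16 [[648.9  -1.3]
 [690.7  -1.7]]
lip ends z16 [[ 650.2 -166.9]
 [ 692.6 -168. ]]
top open z4 [[ 687.2 -240. ]
 [ 644.  -238.5]] closed z16 [[681.4   1.5]
 [633.7   0.2]]
hook top z74 scene [[ 663.8  -80.4]
 [ 675.1  -81.1]
 [ 665.7 -111.5]
 [ 677.1 -111. ]]
hook top [[ 668.2  -76.8]
 [ 668.6 -109.1]]
```

Emit:
{"name": "send_rows", "arguments": {"rows": "0 0 0 -1 100;0 0 0 -1 100;0 0 0 -1 100;0 0 0 -1 100;0 0 0 -1 100;0 0 0 -1 100;0 0 0 -1 100;0 0 0 -1 100;0 0 0 -1 100;0 0 0 -1 100;0 0 0 -1 100;0 0 0 -1 100;0 0 0 -1 100;0 0 0 -1 100;0 0 0 -1 100;0 0 0 -1 100;0 0 0 -1 100"}}

```text
time_s: 3.52
tcp_pos: [154.3, -553.9, 404.7]
ee_rot: [180.0, 0.0, 93.6]
contact_force: [0.0, -0.4, -0.1]
grip_width: 92.0
```

Emit:
{"name": "send_rows", "arguments": {"rows": "0.75 0.75 0 0 100;0.75 0.75 0 0 100;0.75 0.75 0 0 100;0.75 0.75 0 0 100;0.75 0.75 0 0 100;0.75 0.75 0.2 0 100;0.75 0.75 0.2 0 100;0.75 0.75 0.2 0 100;0.75 0.75 0.2 0 100;0.75 0.75 0.2 0 100;0.75 0.75 0.2 0 100;0.75 0.75 0.2 0 100;0.75 0.75 0.2 0 100;0.75 0.75 0.2 0 100;0 0 0 0 100;0 0 0 0 100"}}

```text
time_s: 5.52
tcp_pos: [547.8, -109.4, 332.8]
ee_rot: [-180.0, 0.0, 93.5]
contact_force: [0.2, -0.9, -0.4]
grip_width: 91.7
```

Emit:
{"name": "send_rows", "arguments": {"rows": "0 0 0.5 0 100;0 0 0.5 0 100;0 0 0.5 0 100;0 0 0.5 0 100;0 0 0.5 0 100;0 0 0.5 0 100;0 0 0 0 100;0 0 0 0 0;0 0 0 0 0;0 0 0 0 0;0 0 0 0 0;0 0 0 0 0;0 0 0 0 0"}}

```text
time_s: 7.15
tcp_pos: [547.9, -109.1, 213.0]
ee_rot: [-180.0, 0.0, 93.5]
contact_force: [-3.9, 0.5, 7.1]
grip_width: 53.4
```

Run:
```python
from h import *
s=env.state();print(s["tcp_pos"],s["grip_width"],s["contact_force"])
for c in("scene",):
    im=env.camera(c)
    for a,ce,m in blobs(im,"yellow"): print(a,ce,ray(c,ce,90)[0])
cv2.imwrite("pics/g1.png",cv2.resize(im[100:280,150:330,::-1],(540,540)))
```

```text
[ 547.9 -109.1  213. ] 53.417681326980116 [-3.9  0.5  7.1]
233 [325.4 158. ] [624.2 174.8]
58 [218.8 207.2] [ 546.9 -116.1]
```

Emit:
{"name": "send_rows", "arguments": {"rows": "0 0 -0.25 0 0;0 0 -0.5 0 0;0 0 -0.75 0 0;0 0 -0.75 0 0;0 0 -0.75 0 0;0.325 0.065 0 0 0;0.625 0.065 0 0 0;0.625 0.065 0 0 0;0.7 0.065 0 0 0;0.7 0.065 0 0 0;0.7 0.065 0 0 0;0.7 0.065 0 0 0;0.7 0.065 0 0 0;0.7 0.065 0 0 0;0.7 0.065 0 0 0;0.7 0.065 0 0 0;0.7 0.065 0 0 0;0.625 0.065 0 0 0;0.625 0.065 0 0 0;0.25 0.065 0 0 0"}}

```text
time_s: 9.7
tcp_pos: [563.0, 269.3, 330.6]
ee_rot: [-179.8, 0.0, 93.6]
contact_force: [0.3, 0.5, -3.2]
grip_width: 54.0
```

Emit:
{"name": "send_rows", "arguments": {"rows": "0 0 0.5 0 0;0 0 0.5 0 0;0 0 0.5 0 0;0 0 0.4 0 0;0 0 0 0 0"}}

```text
time_s: 10.32
tcp_pos: [563.4, 267.1, 254.5]
ee_rot: [-179.8, 0.0, 93.5]
contact_force: [1.1, -0.2, -2.5]
grip_width: 53.5
```

Run:
```python
from h import *
s=env.state();print(s["tcp_pos"],s["grip_width"],s["contact_force"])
im=env.camera("scene"); cv2.imwrite("pics/g2.png",cv2.resize(im[70:230,230:390,::-1],(560,560)))
t=env.camera("top"); cv2.imwrite("pics/g2t.png",cv2.resize(t[130:250,90:250,::-1],(640,480)))
cv2.imwrite("pics/g2b.png",np.hstack([cv2.imread("pics/g2.png")[:480,:400],cv2.imread("pics/g2t.png")])[:, :800] if 0 else cv2.resize(np.hstack([cv2.resize(im[70:230,230:390,::-1],(400,400)),cv2.resize(t[130:250,90:250,::-1],(400,400))]),(800,400)))
```

```text
[563.4 267.1 254.5] 53.503347020091844 [ 1.1 -0.2 -2.5]
```

View pics/g2b.png

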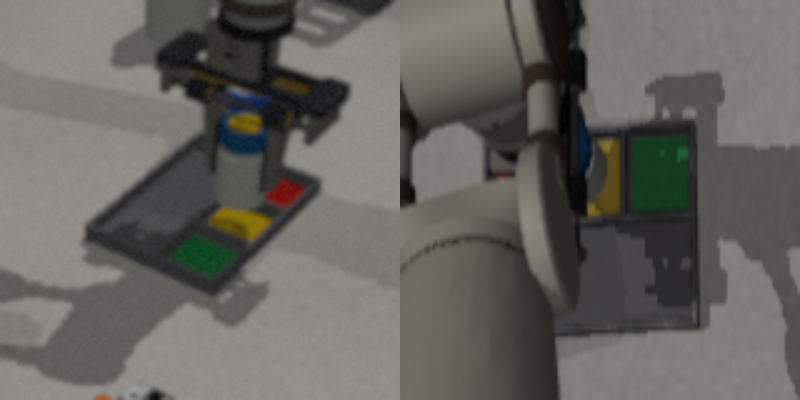

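Emit:
{"name": "send_rows", "arguments": {"rows": "0 0 0.3 0 0;0 0 0.3 0 0;0 0 0.2 0 0;0 0 0.08 0 0;0 0 0 0 0;0 0 0 0 0"}}

```text
time_s: 11.18
tcp_pos: [564.3, 267.7, 221.9]
ee_rot: [180.0, -0.0, 93.5]
contact_force: [-0.0, -0.8, -2.2]
grip_width: 53.9
```

Emit:
{"name": "send_rows", "arguments": {"rows": "0 0 0.04 0 0;0 0 0.02 0 0;0 0 0 0 0"}}

```text
time_s: 11.55
tcp_pos: [564.0, 267.6, 219.1]
ee_rot: [-180.0, -0.0, 93.5]
contact_force: [-0.1, -0.4, -2.8]
grip_width: 53.6
```

Emit:
{"name": "send_rows", "arguments": {"rows": "0 0 0.015 0 0;0 0 0 0 20;0 0 0 0 60;0 0 0 0 90;0 0 0 0 90;0 0 0 0 90;0 0 -0.4 0 90;0 0 -0.85 0 90;0 0 -0.85 0 90;0 0 -0.75 0 90;0 0 0 0 90"}}

```text
time_s: 12.92
tcp_pos: [565.0, 267.9, 336.7]
ee_rot: [179.6, -0.1, 93.5]
contact_force: [-0.2, -0.5, -0.8]
grip_width: 82.7
```

Run:
```python
from h import *
im=env.camera("scene")
for a,ce,m in blobs(im,"yellow"): print(a,ce,ray("scene",ce,96)[0],ray("scene",ce,6)[0])
```

```text
71 [327.3 130.9] [566.1 266.8] [495.2 382.6]
```

Emit:
{"name": "send_rows", "arguments": {"rows": "-0.4 -0.15 0 0 90;-0.75 -0.28 0 0 90;-0.75 -0.28 0 0 90;-0.75 -0.28 0 0 90;-0.75 -0.28 0 0 90;-0.75 -0.28 0 0 90;-0.75 -0.28 0 0 90;-0.75 -0.28 0 0 90;-0.75 -0.28 0 0 90;-0.75 -0.28 0 0 90;-0.75 -0.28 0 0 90;-0.75 -0.28 0 0 90;-0.75 -0.28 0 0 90;-0.75 -0.28 0 0 90;-0.4 -0.16 0 0 90;0 0 0 0 90;0 0 0 0 90"}}

```text
time_s: 15.1
tcp_pos: [432.0, -162.6, 332.1]
ee_rot: [-180.0, -0.1, 93.5]
contact_force: [-0.8, -0.5, -0.6]
grip_width: 82.5
```

Emit:
{"name": "send_rows", "arguments": {"rows": "0 0 0.5 0 90;0 0 0.5 0 90;0 0 0.5 0 90;0 0 0.5 0 90;0 0 0.5 0 90;0 0 0.48 0 90;0 0 0 0 90;0 0 0 0 0;0 0 0 0 0;0 0 0 0 0;0 0 0 0 0;0 0 0 0 0;0 0 0 0 0"}}

```text
time_s: 16.73
tcp_pos: [432.3, -163.4, 213.9]
ee_rot: [180.0, 0.0, 93.5]
contact_force: [-0.9, 0.6, 6.4]
grip_width: 53.3
```

Emit:
{"name": "send_rows", "arguments": {"rows": "0 0 -0.25 0 0;0 0 -0.5 0 0;0 0 -0.75 0 0;0 0 -0.75 0 0;0 0 -0.75 0 0;0 0 0 0 0"}}

```text
time_s: 17.48
tcp_pos: [432.7, -163.7, 335.6]
ee_rot: [179.8, 0.2, 93.5]
contact_force: [0.1, 0.1, -1.4]
grip_width: 53.2
```

Emit:
{"name": "send_rows", "arguments": {"rows": "0.4 0.233 0 0 0;0.765 0.233 0 0 0;0.765 0.233 0 0 0;0.765 0.233 0 0 0;0.765 0.233 0 0 0;0.765 0.233 0 0 0;0.765 0.233 0 0 0;0.765 0.233 0 0 0;0.765 0.233 0 0 0;0.765 0.233 0 0 0;0.765 0.233 0 0 0;0.765 0.233 0 0 0;0.765 0.233 0 0 0;0.765 0.233 0 0 0;0.765 0.233 0 0 0;0.765 0.233 0 0 0;0.5 0.233 0 0 0;0 0 0 0 0;0 0 0 0 0"}}

```text
time_s: 19.85
tcp_pos: [559.6, 339.8, 331.8]
ee_rot: [-179.9, 0.1, 93.5]
contact_force: [0.2, 0.7, -1.0]
grip_width: 53.9
```

Emit:
{"name": "send_rows", "arguments": {"rows": "0.02 0 0.5 0 0;0 0 0.5 0 0;0 0 0.5 0 0;0 0 0.5 0 0;0 0 0.4 0 0;0 0 0.25 0 0;0 0 0.1 0 0;0 0 0.03 0 0;0 0 0 0 0;0 0 0 0 0"}}

```text
time_s: 21.1
tcp_pos: [560.2, 341.4, 222.8]
ee_rot: [179.9, -0.0, 93.5]
contact_force: [-0.6, -1.0, -1.4]
grip_width: 53.5
```

Emit:
{"name": "send_rows", "arguments": {"rows": "0 0 0.05 0 0;0 0 0.04 0 0;0 0 0 0 0;0 0 0 0 20;0 0 0 0 60;0 0 0 0 90;0 0 0 0 90;0 0 0 0 90;0 0 -0.4 0 90;0 0 -0.85 0 90;0 0 -0.85 0 90;0 0 -0.75 0 90;0 0 0 0 90"}}

```text
time_s: 22.72
tcp_pos: [560.9, 341.7, 336.9]
ee_rot: [179.6, -0.1, 93.5]
contact_force: [-0.1, -0.3, -0.4]
grip_width: 83.0
```

Emit:
{"name": "send_rows", "arguments": {"rows": "-0.4 -0.1825 0 0 80;-0.8 -0.1825 0 0 80;-0.8 -0.1825 0 0 80;-0.8 -0.1825 0 0 80;-0.8 -0.1825 0 0 80;-0.8 -0.1825 0 0 80;-0.8 -0.1825 0 0 80;-0.8 -0.1825 0 0 80;-0.8 -0.1825 0 0 80;-0.8 -0.1825 0 0 80;-0.8 -0.1825 0 0 80;-0.8 -0.1825 0 0 80;-0.8 -0.1825 0 0 80;-0.8 -0.1825 0 0 80;-0.8 -0.1825 0 0 80;-0.8 -0.1825 0 0 80;-0.8 -0.1825 0 0 80;-0.8 -0.1825 0 0 80;-0.8 -0.1825 0 0 80;-0.45 -0.1825 0 0 80"}}

```text
time_s: 25.22
tcp_pos: [450.8, -277.5, 331.4]
ee_rot: [-179.9, -0.1, 93.4]
contact_force: [-0.2, 0.9, 0.1]
grip_width: 73.7
```

Emit:
{"name": "send_rows", "arguments": {"rows": "0 0 0 0 80;0 0 0 0 80"}}

```text
time_s: 25.48
tcp_pos: [451.5, -275.6, 332.1]
ee_rot: [-180.0, -0.1, 93.5]
contact_force: [-0.8, -0.2, -1.2]
grip_width: 73.7
```

Run:
```python
from h import *
for c in("scene","top"):
    im=env.camera(c)
    for col in("red","yellow"):
        for a,ce,m in blobs(im,col):
            if a<600 and ce[1]>100: print(c,col,a,ce,ray(c,ce,96)[0])
    if c=="scene": a1=im
cv2.imwrite("pics/m3.png",cv2.resize(np.hstack([a1[90:290,100:380],im[90:290,100:380]])[:,:,::-1],(800,286)))
```

```text
scene red 56 [342.2 118.3] [562.8 341.4]
scene yellow 71 [327.3 130.9] [566.2 266.8]
top red 150 [127.1 177.7] [558.  342.1]
top red 27 [133.3 194.1] [517.4 324. ]
top yellow 147 [157.4 176.4] [562.1 267.5]
top yellow 69 [174.3 180.9] [551.3 225.4]
```

View pics/m3.png

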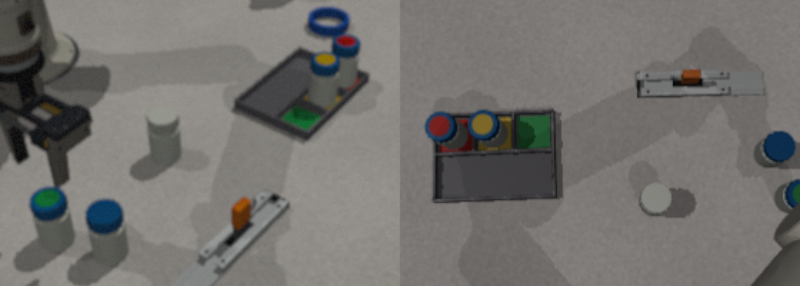

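Emit:
{"name": "send_rows", "arguments": {"rows": "-0.02 0 0.5 0 80;0 0 0.5 0 80;0 0 0.5 0 80;0 0 0.5 0 80;0 0 0.5 0 80;0 0 0.48 0 80;0 0 0 0 80;0 0 0 0 0;0 0 0 0 0;0 0 0 0 0;0 0 0 0 0;0 0 0 0 0;0 0 0 0 0"}}

```text
time_s: 27.2
tcp_pos: [451.9, -277.5, 214.4]
ee_rot: [179.9, 0.1, 93.5]
contact_force: [-0.8, 1.3, 6.0]
grip_width: 53.5
```

Emit:
{"name": "send_rows", "arguments": {"rows": "0 0 -0.25 0 0;0 0 -0.5 0 0;0 0 -0.75 0 0;0 0 -0.75 0 0;0 0 -0.75 0 0;0 0 0 0 0"}}

```text
time_s: 27.95
tcp_pos: [452.0, -277.8, 335.8]
ee_rot: [179.8, 0.2, 93.5]
contact_force: [-0.2, 0.3, -2.0]
grip_width: 53.7
```

Emit:
{"name": "send_rows", "arguments": {"rows": "0.4 0.2135 0 0 0;0.72 0.2135 0 0 0;0.72 0.2135 0 0 0;0.72 0.2135 0 0 0;0.72 0.2135 0 0 0;0.72 0.2135 0 0 0;0.72 0.2135 0 0 0;0.72 0.2135 0 0 0;0.72 0.2135 0 0 0;0.72 0.2135 0 0 0;0.72 0.2135 0 0 0;0.72 0.2135 0 0 0;0.72 0.2135 0 0 0;0.72 0.2135 0 0 0;0.72 0.2135 0 0 0;0.72 0.2135 0 0 0;0.4 0.2135 0 0 0;0 0 0 0 0;0 0 0 0 0"}}

```text
time_s: 30.32
tcp_pos: [567.9, 194.2, 332.7]
ee_rot: [-179.9, 0.0, 93.5]
contact_force: [-1.0, -0.5, -0.9]
grip_width: 53.4
```

Emit:
{"name": "send_rows", "arguments": {"rows": "0 0 0.5 0 0;0 0 0.5 0 0;0 0 0.5 0 0;0 0 0.5 0 0;0 0 0.4 0 0;0 0 0.25 0 0;0 0 0.1 0 0;0 0 0.03 0 0;0 0 0 0 0;0 0 0 0 0"}}

```text
time_s: 31.58
tcp_pos: [568.3, 194.8, 222.7]
ee_rot: [179.9, -0.0, 93.5]
contact_force: [0.0, -0.4, -1.6]
grip_width: 53.7
```

Emit:
{"name": "send_rows", "arguments": {"rows": "0 0 0.05 0 0;0 0 0.02 0 0;0 0 0 0 0;0 0 0 0 20;0 0 0 0 60;0 0 0 0 90;0 0 0 0 90;0 0 0 0 90;0 0 -0.4 0 90;0 0 -0.85 0 90;0 0 -0.85 0 90;0 0 -0.75 0 90;0 0 0 0 90"}}

```text
time_s: 33.2
tcp_pos: [569.1, 194.9, 337.4]
ee_rot: [179.6, -0.0, 93.5]
contact_force: [-0.4, 0.1, -0.6]
grip_width: 82.8
```

Run:
```python
from h import *
a=env.camera("scene")[190:310,200:320,::-1]; b=env.camera("top")[130:170,258:363,::-1]
cv2.imwrite("pics/hs.png",cv2.resize(a,(600,600),interpolation=cv2.INTER_CUBIC))
cv2.imwrite("pics/ht.png",cv2.resize(b,(788,300),interpolation=cv2.INTER_CUBIC))
```

```text
(no output)
```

View pics/ht.png

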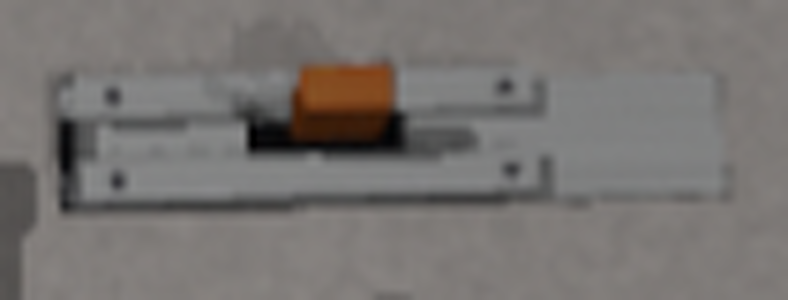

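Run:
```python
from h import *
t=lambda x,y:(258+(x+.5)/7.505-.5,130+(y+.5)/7.5-.5); s=lambda x,y:(200+x/5-.4,190+y/5-.4)
print("top screws",ray("top",[t(115,137.5),t(508,128)],16),"open",ray("top",[t(716,74),t(722,197)],4).mean(0),"hook",ray("top",[t(347,88)],74))
print("scene screws",ray("scene",[s(420,191),s(476,220),s(223,380),s(280,413)],16),"open",ray("scene",[s(92,517),s(172,570)],4).mean(0))
print("hook",ray("scene",[s(356,189),s(376,202),s(312,232),s(334,244)],74).mean(0))
```

```text
top screws [[ 660.3  -17.1]
 [ 665.6 -157. ]] open [ 667.5 -235.3] hook [[661.7 -92.7]]
scene screws [[ 648.8  -17.4]
 [ 679.5  -15.9]
 [ 654.5 -158.4]
 [ 684.6 -156.7]] open [ 676.  -238.5]
hook [669.  -95.6]
```

Emit:
{"name": "send_rows", "arguments": {"rows": "0 0 0 0.29 90;-0.4 0.15 0 0 60;-0.6 0.18 0 0 60;-0.65 0.18 0 0 60;-0.65 0.18 0 0 60;-0.65 0.18 0 0 60;-0.65 0.18 0 0 60;-0.65 0.18 0 0 60;-0.65 0.18 0 0 60;-0.65 0.18 0 0 60;-0.65 0.18 0 0 60;-0.65 0.18 0 0 60;-0.48 0.185 0 0 60;0 0 0 0 60;0 0 0 0 60"}}

```text
time_s: 35.17
tcp_pos: [664.5, -94.5, 333.1]
ee_rot: [-180.0, -0.0, 92.2]
contact_force: [-0.4, 0.8, -0.3]
grip_width: 55.1
```

Run:
```python
from h import *
b=env.camera("scene")
print(env.state()["tcp_pos"],env.state()["ee_rot"])
for col in("red","yellow","green"):
    for a,ce,m in blobs(b,col):
        if ce[1]>100: print(col,a,ce,ray("scene",ce,96)[0])
```

```text
[664.4 -94.2 333.2] [-180.    -0.    92.2]
red 55 [342.  118.3] [562.6 341.2]
yellow 70 [327.4 130.9] [566.3 266.9]
yellow 28 [288.8 164.2] [575.5  93.1]
green 82 [312.4 144. ] [570.4 195.6]
```

Emit:
{"name": "send_rows", "arguments": {"rows": "0 0.02 0.5 0 60;0 0 0.5 0 60;0 0 0.5 0 60;0 0 0.5 0 60;0 0 0.4 0 60;0 0 0.25 0 60;0 0 0.02 0 60;0 0 0 0 60;0 0 0 0 60"}}

```text
time_s: 36.35
tcp_pos: [665.7, -95.1, 227.5]
ee_rot: [179.9, 0.0, 92.2]
contact_force: [0.7, 0.1, -0.3]
grip_width: 55.1
```

Run:
```python
from h import *
b=env.camera("scene");t=env.camera("top")
print(env.state()["tcp_pos"])
cv2.imwrite("pics/k.png",np.hstack([cv2.resize(b[180:260,230:310,::-1],(400,400)),cv2.resize(t[110:190,260:340,::-1],(400,400))]))
```

```text
[665.6 -95.1 227.2]
```

View pics/k.png

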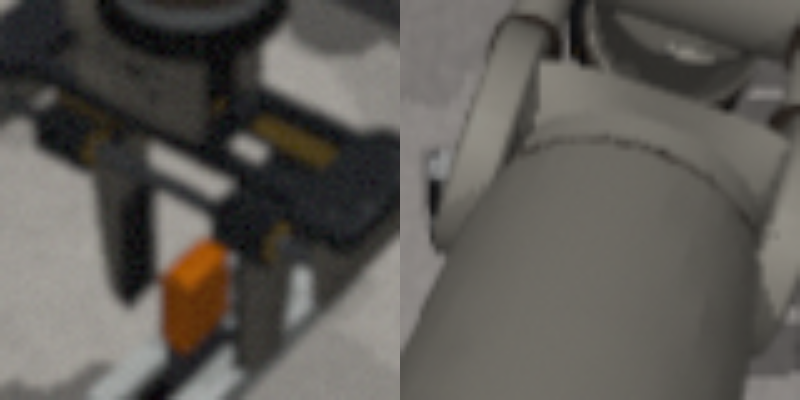

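Fingers straddle the orange block (crop ~(195,300)), properly aligned. Closing.

Emit:
{"name": "send_rows", "arguments": {"rows": "0 0 0 0 40;0 0 0 0 30;0 0 0 0 20;0 0 0 0 10;0 0 0 0 0;0 0 0 0 0;0 0 0 0 0"}}

```text
time_s: 37.33
tcp_pos: [665.3, -95.0, 226.4]
ee_rot: [-180.0, -0.0, 92.2]
contact_force: [-0.2, -0.3, -0.2]
grip_width: 15.8
```

Emit:
{"name": "send_rows", "arguments": {"rows": "-0.1 0 0 0 0;-0.25 0 0 0 0;-0.25 0 0 0 0;-0.25 0 0 0 0;-0.25 0 0 0 0;-0.2 0 0 0 0;-0.1 0 0 0 0;0 0 0 0 0"}}

```text
time_s: 38.33
tcp_pos: [667.4, -151.2, 226.5]
ee_rot: [-180.0, 0.0, 92.1]
contact_force: [-0.2, 0.3, -0.3]
grip_width: 16.1
```

Emit:
{"name": "send_rows", "arguments": {"rows": "-0.1 0 0 0 0;-0.25 0 0 0 0;-0.25 0 0 0 0;-0.25 0 0 0 0;-0.25 0 0 0 0;-0.25 0 0 0 0;-0.1 0 0 0 0;-0.05 0 0 0 0;0 0 0 0 0;0 0 0 0 0"}}

```text
time_s: 39.58
tcp_pos: [669.7, -210.6, 226.5]
ee_rot: [-180.0, -0.0, 92.2]
contact_force: [0.5, -0.0, -2.2]
grip_width: 15.9
```

Run:
```python
from h import *
b=env.camera("scene")
print(env.state()["tcp_pos"],env.state()["contact_force"])
cv2.imwrite("pics/l.png",cv2.resize(b[180:310,190:320,::-1],(600,600)))
```

```text
[ 669.7 -210.6  226.5] [-0.7 -0.3 -0.5]
```

View pics/l.png

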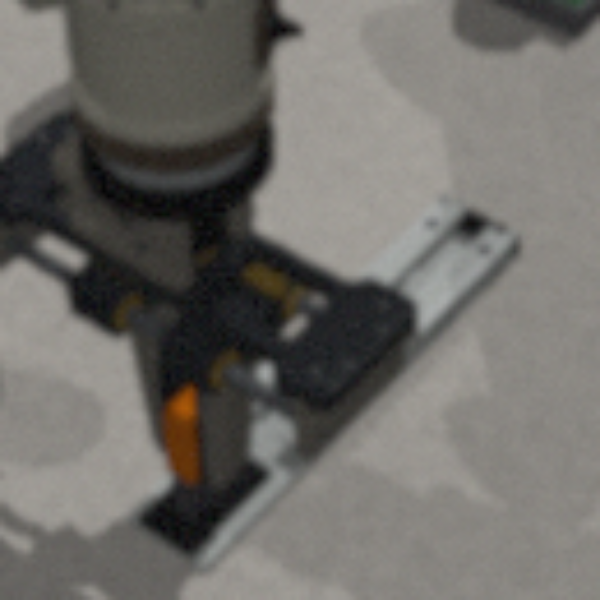

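Emit:
{"name": "send_rows", "arguments": {"rows": "0 0 -0.1 0 0;0 0 -0.2 0 0;0 0 -0.3 0 0;0 0 -0.5 0 0;0 0 -0.6 0 0;0 0 -0.6 0 0;0 0 -0.5 0 0;0 0 -0.1 0 0;0 0 0 0 0"}}

```text
time_s: 40.75
tcp_pos: [669.6, -210.9, 342.4]
ee_rot: [-180.0, -0.0, 92.2]
contact_force: [-0.1, 0.5, -1.4]
grip_width: 15.7
```

Emit:
{"name": "send_rows", "arguments": {"rows": "0 0 0 -0.27 0;0.4 -0.228 0 0 0;0.755 -0.228 0 0 0;0.755 -0.228 0 0 0;0.755 -0.228 0 0 0;0.755 -0.228 0 0 0;0.755 -0.228 0 0 0;0.755 -0.228 0 0 0;0.755 -0.228 0 0 0;0.755 -0.228 0 0 0;0.755 -0.228 0 0 0;0.755 -0.228 0 0 0;0.755 -0.228 0 0 0;0.755 -0.228 0 0 0;0.755 -0.228 0 0 0;0.755 -0.228 0 0 0;0.755 -0.228 0 0 0;0.375 -0.232 0 0 0;0 0 0 0 0;0 0 0 0 0"}}

```text
time_s: 43.25
tcp_pos: [486.3, 262.3, 342.3]
ee_rot: [-180.0, 0.0, 93.4]
contact_force: [-0.5, 0.3, -1.5]
grip_width: 15.9
```

Emit:
{"name": "send_rows", "arguments": {"rows": "0 0 0.5 0 0;0 0 0.5 0 0;0 0 0.5 0 0;0 0 0.4 0 0;0 0 0.3 0 0;0 0 0 0 0"}}

```text
time_s: 44.0
tcp_pos: [485.8, 262.7, 253.6]
ee_rot: [-179.9, 0.0, 93.4]
contact_force: [0.2, 0.1, -0.5]
grip_width: 15.9
```

Run:
```python
from h import *
b=env.camera("scene")
s=env.state();print(s["tcp_pos"],s["ee_rot"],s["contact_force"])
cv2.imwrite("pics/n.png",cv2.resize(b[80:210,240:370,::-1],(600,600)))
```

```text
[486.2 262.9 254.5] [-180.     0.    93.4] [ 0.2  0.  -0.9]
```

View pics/n.png

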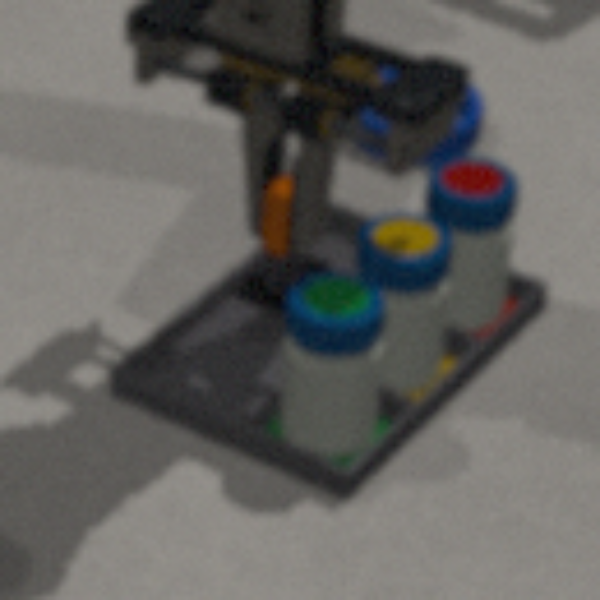

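Emit:
{"name": "send_rows", "arguments": {"rows": "0 0 0.3 0 0;0 0 0.2 0 0;0 0 0.1 0 0;0 0 0.05 0 0;0 0 0.02 0 0;0 0 0 0 0;0 0 0 0 0"}}

```text
time_s: 44.92
tcp_pos: [486.1, 263.1, 228.0]
ee_rot: [180.0, -0.0, 93.4]
contact_force: [0.3, 0.1, -1.5]
grip_width: 15.8
```

Emit:
{"name": "send_rows", "arguments": {"rows": "0 0 0.025 0 0;0 0 0.015 0 0;0 0 0 0 0"}}

```text
time_s: 45.3
tcp_pos: [486.1, 263.1, 226.4]
ee_rot: [180.0, -0.0, 93.4]
contact_force: [-0.6, 0.0, 1.4]
grip_width: 15.7
```

Emit:
{"name": "send_rows", "arguments": {"rows": "0 0 0 0 20;0 0 0 0 25;0 0 0 0 35;0 0 0 0 40;0 0 0 0 40;0 0 -0.2 0 40;0 0 -0.5 0 40;0 0 -0.8 0 40;0 0 -0.8 0 40;0 0 -0.8 0 40;-0.6 -0.4 -0.2 0 40;-0.8 -0.4 0 0 40;-0.8 -0.4 0 0 40;-0.8 -0.4 0 0 40;-0.8 0 0 0 40;-0.8 0 0 0 40;-0.8 0 0 0 40;0 0 0 0 40;0 0 0 0 40"}}

```text
time_s: 47.68
tcp_pos: [434.9, 44.1, 358.4]
ee_rot: [180.0, -0.0, 93.4]
contact_force: [0.0, 0.0, 0.9]
grip_width: 36.7
```

Run:
```python
from h import *
b=env.camera("scene");t=env.camera("top")
s=env.state();print(s["tcp_pos"],s["time_s"],s["contact_force"])
for c,im in(("scene",b),("top",t)):
    for col in("red","yellow","green","blue"):
        for a,ce,m in blobs(im,col):
            if a<600 and 150<ce[1]*(1.4 if c=="scene" else 1)<330: print(c,col,a,ce,ray(c,ce,96)[0])
cv2.imwrite("pics/f.png",np.hstack([cv2.resize(b[80:300,110:400,::-1],(400,303)),cv2.resize(t[100:310,110:400,::-1],(400,303))]))
```

```text
[434.9  44.5 358.2] 47.775 [-0.2  0.4  0.3]
scene red 56 [341.9 118.3] [562.3 341.2]
scene yellow 70 [327.4 130.9] [566.3 266.9]
scene green 83 [312.6 144. ] [570.7 195.8]
scene blue 301 [331.5 107.4] [509.8 369.9]
scene blue 59 [327.7 133.5] [573.6 258. ]
scene blue 79 [313.8 146.6] [579.8 188.6]
top red 150 [127.1 177.7] [558.  342.1]
top yellow 146 [157.4 176.3] [562.2 267.5]
top yellow 62 [174.  181.5] [549.7 226.1]
top green 158 [186.5 174.8] [566.7 196.4]
top blue 125 [157.8 177.2] [560.1 266.5]
top blue 133 [186.6 175.3] [565.6 196. ]
top blue 118 [127.5 178.4] [556.2 340.9]
top blue 326 [365.9 191.6] [ 530.6 -238.9]
top blue 287 [ 72.1 236.4] [412.9 465.9]
top blue 34 [  0.8 309.5] [237.7 624.2]
```

View pics/f.png

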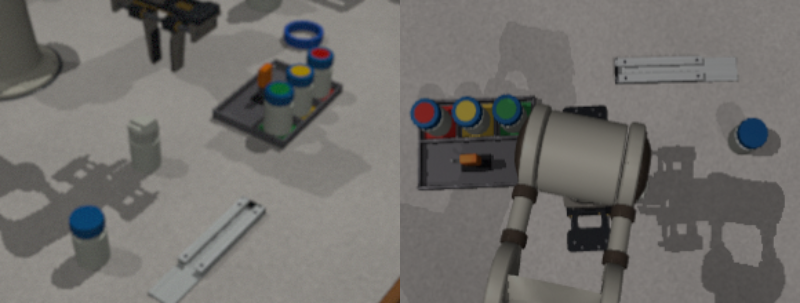

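```bash
python3 -c "
from cell import env
print(env.close_job())"
```

```text
the job is handed in; nothing more can be done
None
```

The job is done and handed in at about 48 s of the 102 s allowed. The yellow, red and green jars stand in their matching pockets. I slid the orange hook along the track to the open end, lifted it off there, and stood it on its foot in the middle of the long bay.

- **Jars:** in the last pictures both cameras put the three disc centres within about 3 mm of their pad centres, and all three jars were upright. The two cameras differ by about 4 mm in x, so I used their mean.
- **Hook:** it moved freely along the track with almost no side force. At the set-down the force on the tool changed from -1.5 to +1.4 N, which I took as contact with the tray floor. It stands upright in the last pictures.
- **Look-alikes:** the plain blue-capped jar is at the same pixel in the top view as at the start. The white-capped jar still stands in the scene view, but in the last top picture the arm hid it, so I did not measure it again.
- **Forces:** the largest tool force I saw reported was about 8 N, and the gripper was clear of everything when I handed in.

No check failed.

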